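# Put the baking moulds away in the clip-lid box

## Robot

A 6-joint arm with a two-finger parallel gripper is mounted at the origin on a cart in front of the work surface, level with it; the furniture and walls round the work are solid. World frame = base frame: x ahead of the robot, y to its left, z up, the work surface at z = 0. Lengths are in m, angles in rad, forces in N, time in s.
With the tool pointing down it reaches from about 0.375 to 0.9 m from the base axis. Payload 3.1 kg.
Tool frame: the origin (TCP) lies midway between the tips of the shut fingers; the grasp point (between the pads) lies 19 mm behind it (hold_point_z is the distance from the TCP to the grasp point, in m); z points along the fingers, y is the line along which they close (so a half turn about z gives the same grasp; the last joint's range is limited). The gripper opens to 85 mm and grips with 20 to 120 N. Pads are 22 mm wide; open, the fingers measure 114 mm over their backs; the gripper's body (76 mm by 85 mm) begins 54 mm behind the grasp point. The pads swing forward as they close: fully open they stand 13 mm farther back than shut.
Start: joints at [-1.391, 0.527, 1.433, -0, 1.181, -0.178], TCP at [0.219, -0.585, 0.231] pointing down, gripper open.
Joint ranges: [-3.08, 3.08], [-0.75, 2.2], [0.22, 2.44], [-1.43, 4.57], [0, 2.65], [-2.85, 2.85]. Speed limits (rad/s): [2.79, 2.79, 3.14, 3.14, 3.14, 3.14].

## Interface

Orientations are given as a 3x3 rotation matrix whose columns are the frame's x, y, z axes.
In Python, from workcell import * gives the robot as it stands.
- The arm moves only by the tool step_arm, never from a script. Its argument "steps" is a list of rows, each a list of 7 numbers: the finger opening in mm, from 0 to 85.4, then the shift along the tool's x, y, z in units of 25 mm (1.0 is 25 mm), then the turn, a rotation vector about the tool's x, y, z in units of 8 degrees (1.0 is 8 degrees). In form: [[gripper, tx, ty, tz, rx, ry, rz], ...]. A call has 1 to 20 rows; each row shifts and turns the commanded pose from where the row before left it, along the tool's axes as they then stand; what a row does not reach is not made up. A row lasts 1/8 s, in which the tool goes at most 62.5 mm and 10.7 degrees, less where a joint would pass 70% of its speed; a pose out of reach is approached as far as the arm can. A call is refused whole if a number of a shift passes 1 or a number of a turn 1, either way. A call with a gripper value outside its range is refused whole. The fingers move at their own pace and stop on an object; the grip force is fixed at half the most. Time passes only in rows, so rows that do not move let the fingers close. It gives the time, the measured TCP pose, the force, the opening and the grip force at its end, in the units of the state.
- read_state(): the state, without advancing time (a new reading comes with each control period).
- get_image(name): name is "scene" or "top" or "wrist"; returns a dict with "color" (420x560x3 uint8, blue, green, red), "z_map" (420x560 float32, m along the optical axis (not along the pixel's ray), 0 where there is no reading), "K" (3x3 intrinsics, pixels), "world_to_cam" (4x4, takes a point from world to camera coordinates). Camera axes: x right, y down, z forward; pixel columns grow to the right and rows downward; lengths in m; the calibration is good to about 2 mm. A picture is of the moment at which its call begins.
- hand_in(): hands the job in; it is judged then, once.
The state is a dict: "clock": time; "qpos": joint angles; "joint_vel": joint speeds; "effort": joint torques, N m; "position": TCP position; "tool_rot": TCP orientation; "force": force on the tool from outside, world axes, zero at the start; "moment": the same for the moment, N m; "width": opening from 0.0 (shut) to 1.0 (fully open); "finger_force": force on a finger pad.
Only numpy, scipy, OpenCV 4.12 (cv2) and the standard library are available. Lean on these libraries where they do the work, as an engineer would, in place of code of your own. Each camera call takes 0.05 s, during which the arm holds its last target. There are 200 camera calls.

## Task

Put the baking moulds away: flip open both sprung clips of the storage box while the lid is still on, then lift the lid off and lay it flat on the worktop beside the box, and nest every mould from the worktop into the one already standing in the box, in one upright stack, letting each down gently until it just settles and never ramming it so that they wedge tight. Then put the lid back on so that it sits flush, and snap both clips shut over it; leave the other things on the worktop where they are.

Things in the scene. Friction and masses are not known exactly. Their poses are not given: they have to be found in the camera images.
- box: open-topped white plastic storage box that cannot shift; outer 130 (its x) x 170 (its y) x 134 mm high, walls and floor 5 mm, so the inside is 120 x 160 mm and the rim is 134 mm up. Origin at the centre of its underside, z up. A sprung clip sits at the middle of each short end (+y and -y)
- lid_grip (a point): middle of the bar handle of the loose lid: bar 70 (lid x) x 18 (y, gripped across) x 12 mm high, open gap of 16 mm under it. Plate 136 x 176 (y) x 4 mm; a pad below it, 110 x 150 x 4 mm, drops into the box with 5 mm play all round. The point is 26 mm above the plate's underside: 160 mm up when fitted, 32 mm on the worktop. Axes match the box's when fitted; a half turn also fits
- clip_a (a joint): sprung clip at the box's +y end: 0 closed, 0.85 rad fully open (top swung outward). Its over-centre spring drives it to the nearer end and holds it; it tips at 0.425 rad, and pushing it over at the tab takes about 5 N either way. Hinge line 100 mm above the worktop, 97 mm from the box's centre, parallel to the box's x
- clip_b (a joint): sprung clip at the box's -y end: 0 closed, 0.85 rad fully open (top swung outward). Its over-centre spring drives it to the nearer end and holds it; it tips at 0.425 rad, and pushing it over at the tab takes about 5 N either way. Hinge line 100 mm above the worktop, 97 mm from the box's centre, parallel to the box's x
- clip_a_tab (a point): thumb tab of the clip at the box's +y end, 60 mm from the hinge line. Flat arm 40 mm wide (box x), 4 mm thick, upright when closed, ending 73 mm from the hinge; a hook 42 to 47 mm from the hinge reaches 17 mm inward over the lid. Above the hook the bare tab can be pushed outward from the lid side; when open, inward and upward from outside. Axes as the box's when closed
- clip_b_tab (a point): thumb tab of the clip at the box's -y end, 60 mm from the hinge line. Flat arm 40 mm wide (box x), 4 mm thick, upright when closed, ending 73 mm from the hinge; a hook 42 to 47 mm from the hinge reaches 17 mm inward over the lid. Above the hook the bare tab can be pushed outward from the lid side; when open, inward and upward from outside. Axes as the box's when closed
- mould_0_mid (a point): the one in the box from the start: tapered aluminium baking mould, an open cup 55 mm high: 38 mm outside diameter at the foot, widening to 57 mm at 44 mm up, then a straight rim band to the top, inside width there 55 mm; wall 3 mm, 60 g. Point on its axis, 27.5 mm above its underside; z is its axis. Each further mould let down into the stack settles about 15 mm higher, so fingers must hold it by its top 13 mm or they meet the rim below
- mould_1_mid (a point): one of the two to four moulds that stand on the worktop: tapered aluminium baking mould, an open cup 55 mm high: 38 mm outside diameter at the foot, widening to 57 mm at 44 mm up, then a straight rim band to the top, inside width there 55 mm; wall 3 mm, 60 g. Point on its axis, 27.5 mm above its underside; z is its axis
- mould_2_mid (a point): one of the two to four moulds that stand on the worktop: tapered aluminium baking mould, an open cup 55 mm high: 38 mm outside diameter at the foot, widening to 57 mm at 44 mm up, then a straight rim band to the top, inside width there 55 mm; wall 3 mm, 60 g. Point on its axis, 27.5 mm above its underside; z is its axis
- mould_3_mid (a point): one of the two to four moulds that stand on the worktop: tapered aluminium baking mould, an open cup 55 mm high: 38 mm outside diameter at the foot, widening to 57 mm at 44 mm up, then a straight rim band to the top, inside width there 55 mm; wall 3 mm, 60 g. Point on its axis, 27.5 mm above its underside; z is its axis
- mould_4_mid (a point): one of the two to four moulds that stand on the worktop: tapered aluminium baking mould, an open cup 55 mm high: 38 mm outside diameter at the foot, widening to 57 mm at 44 mm up, then a straight rim band to the top, inside width there 55 mm; wall 3 mm, 60 g. Point on its axis, 27.5 mm above its underside; z is its axis
- mug: white mug, 86 x 118 x 92 mm, bystander; origin under its centre
- jar: glass jar with a dark lid, 71 x 76 x 98 mm, bystander; origin under its centre
- matchbox: matchbox, 36 x 53 x 14 mm, bystander; origin under its centre
- tin: flat hinged-lid tin, 62 x 94 x 20 mm, bystander; origin under its centre
Mind the look-alikes: they are no part of the job. Leave any blue look-alike of the part that bears mould_2_mid alone.

How it is judged:
On the way, in this order (a step that is already met when the one before it is completed fails the run):
1. both clips are open while the lid still sits on the box (value of joint each of clip_a, clip_b above 0.7 rad and horizontal distance between lid_grip and box below 0.01 m and z of lid_grip in the frame of box between 0.156 and 0.164 m and angle between the y axis of lid_grip and the y axis of box, either way round below 0.08 rad and angle between lid_grip's own z axis and vertical below 0.05 rad), for 0.2 s.
2. the lid lies flat on the worktop, clear of the box (height (world z) of lid_grip below 0.045 m and angle between lid_grip's own z axis and vertical below 0.1 rad and horizontal distance between lid_grip and box above 0.13 m and contact force between the fingers and lid below 0.1 N), for 0.2 s.
3. all moulds stand nested in one upright stack in the box, let go (horizontal distance between mould_0_mid and box below 0.055 m and z of mould_0_mid in the frame of box below 0.0375 m and angle between each of mould_0_mid, mould_1_mid, mould_2_mid, mould_3_mid, mould_4_mid's own z axis and vertical below 0.1 rad and horizontal distance between each of mould_1_mid, mould_2_mid, mould_3_mid, mould_4_mid and mould_0_mid below 0.007 m and z of each of mould_1_mid, mould_2_mid, mould_3_mid, mould_4_mid in the frame of box below 0.099 m and contact force between the fingers and mould_0 below 0.1 N and contact force between the fingers and mould_1 below 0.1 N and contact force between the fingers and mould_2 below 0.1 N and contact force between the fingers and mould_3 below 0.1 N and contact force between the fingers and mould_4 below 0.1 N), for 0.3 s.
4. the lid sits flush on the box again, clips still open (horizontal distance between lid_grip and box below 0.01 m and z of lid_grip in the frame of box between 0.156 and 0.164 m and angle between the y axis of lid_grip and the y axis of box, either way round below 0.08 rad and angle between lid_grip's own z axis and vertical below 0.05 rad and value of joint each of clip_a, clip_b above 0.3 rad), for 0.2 s.
5. both clips are shut over the lid (value of joint each of clip_a, clip_b below 0.1 rad and horizontal distance between lid_grip and box below 0.01 m and z of lid_grip in the frame of box between 0.156 and 0.164 m and angle between the y axis of lid_grip and the y axis of box, either way round below 0.08 rad and angle between lid_grip's own z axis and vertical below 0.05 rad), for 0.2 s.
At the end, for the whole second after the job is handed in: Clips shut (under 0.1 rad); lid flush on the box (within 10 mm of centre, 4 mm of its height, 0.08 rad of square, 0.05 rad of level); every mould nested in one stack on mould_0 in the box (axes within 7 mm, upright within 0.1 rad, none riding high); all at rest (all of step 5 and horizontal distance between mould_0_mid and box below 0.055 m and z of mould_0_mid in the frame of box below 0.0375 m and angle between each of mould_0_mid, mould_1_mid, mould_2_mid, mould_3_mid, mould_4_mid's own z axis and vertical below 0.1 rad and horizontal distance between each of mould_1_mid, mould_2_mid, mould_3_mid, mould_4_mid and mould_0_mid below 0.007 m and z of each of mould_1_mid, mould_2_mid, mould_3_mid, mould_4_mid in the frame of box below 0.099 m and linear speed of lid below 0.02 m/s); the robot touches nothing.
It fails at once if a mould is rammed into another with more than 30 N (contact force between any of mould_1, mould_2, mould_3, mould_4 and mould_0 above 30 N or contact force between any of mould_2, mould_3, mould_4 and mould_1 above 30 N or contact force between any of mould_3, mould_4 and mould_2 above 30 N or contact force between mould_4 and mould_3 above 30 N).
It fails at once if a bystander (mug, jar, matchbox, tin) is shifted more than 4 cm (distance of any of mug, jar, matchbox, tin from where it was at the start of the episode above 0.04 m).
Of mould_1, mould_2, mould_3, mould_4 only 2 to 4 are there at a start; the rules pass over those that are not, and their reading is None.
At some moment in a run one of lid may be knocked a few centimetres aside while the robot is not near it.
It also fails if it takes over 210 s, if anything falls off the work surface, if the arm or the gripper's body presses on something with over 40 N, if the wrist force passes 120 N, or if a joint passes its speed limit or range.

## Working session

There is one attempt and no reset: what is moved stays moved. The work goes in short steps, Python scripts to look and compute and a tool call to move; the robot and the scene stay as the last step left them, time stands still between calls to the robot, and variables do not carry over. Pictures are saved under pics/ and viewed, at most 14 in all, crops included, and the job is handed in when it is done.

Besides the shell and the picture viewer there is one more tool, called after "Request:" as name(argument=value, ...), one argument or row to a line, values as JSON. step_arm: Moves the arm, as the interface text tells. Its arguments: {"type":"object","properties":{"steps":{"type":"array","items":{"type":"array","items":{"type":"number"}}}},"required":["steps"]}

```bash
mkdir -p pics; cat > h.py <<'E'
from workcell import *
import numpy as np, cv2
def shot(n,f):
    im=get_image(n); cv2.imwrite('pics/'+f+'.png',im['color']); np.savez('pics/'+f,**im); return im
def load(f): return dict(np.load('pics/'+f+'.npz'))
def pts(im):
    z=im['z_map'];K=im['K'];v,u=np.indices(z.shape)
    c=np.stack([(u-K[0,2])/K[0,0]*z,(v-K[1,2])/K[1,1]*z,z],-1)
    T=np.linalg.inv(im['world_to_cam']); return c@T[:3,:3].T+T[:3,3]
E
python3 - <<'E'
from h import *
for n in('scene','top'):
    im=shot(n,n+'0'); print(n,im['K'].tolist(),np.linalg.inv(im['world_to_cam']).round(3).tolist())
s=read_state(); print({k:np.round(v,3).tolist() for k,v in s.items()})
E
```

```text
scene [[408.0790818532395, 0.0, 281.98902862022686], [0.0, 408.0790818532395, 209.09019530162595], [0.0, 0.0, 1.0]] [[-0.484, -0.641, 0.596, -0.248], [-0.875, 0.367, -0.315, 0.274], [-0.017, -0.674, -0.738, 1.026], [0.0, 0.0, 0.0, 1.0]]
top [[478.8132507716141, 0.0, 283.91310480391917], [0.0, 478.8132507716141, 218.29432193726623], [0.0, 0.0, 1.0]] [[0.01, -0.989, 0.146, 0.273], [-1.0, -0.011, -0.004, -0.118], [0.006, -0.146, -0.989, 1.385], [0.0, 0.0, 0.0, 1.0]]
{'clock': 0.1, 'qpos': [-1.391, 0.528, 1.434, 0.0, 1.181, -0.178], 'joint_vel': [-0.001, -0.002, -0.003, -0.0, 0.002, 0.0], 'effort': [-0.0, -44.33, -17.859, -0.0, 0.004, 0.0], 'position': [0.219, -0.585, 0.23], 'tool_rot': [[0.937, 0.35, -0.0], [0.35, -0.937, 0.002], [0.0, -0.002, -1.0]], 'force': [-0.44, 0.915, 0.955], 'moment': [0.007, 0.021, -0.05], 'finger_force': 0.0, 'width': 0.999}
```

View pics/scene0.png

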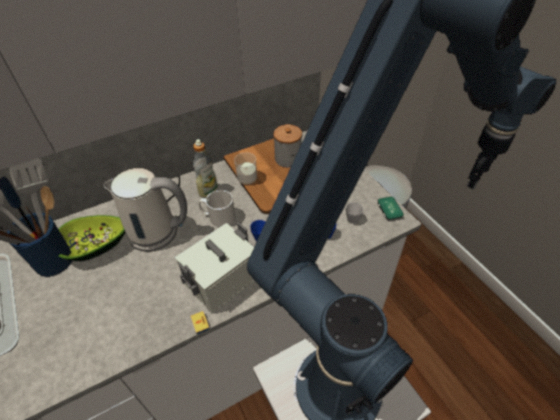

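View pics/top0.png

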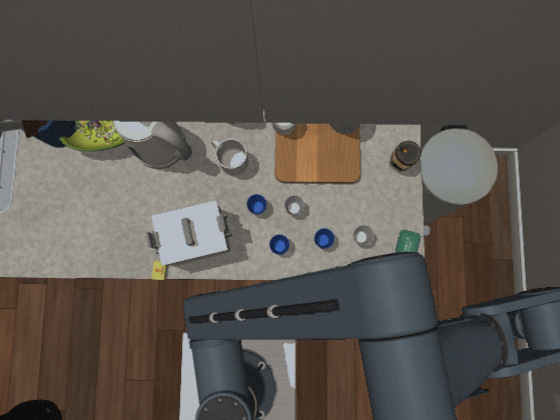

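The top view shows the box with its lid at about (190,233), with clips at (153,240) and (222,225). Silver moulds are at (295,206) and (362,237), and blue look-alikes at (257,204), (279,244) and (324,239). The mug is at (232,157), the matchbox at (159,271), the jar at (405,155) and the tin at (407,243).

```bash
python3 - <<'E'
from h import *
im=load('top0');P=pts(im);c=im['color']
crop=c[125:285,130:430]; cv2.imwrite('pics/c1.png',cv2.resize(crop,None,fx=2.6,fy=2.6,interpolation=cv2.INTER_CUBIC))
# worktop check
print('table',P[200,100],P[260,240],P[265,380])
for n,(u,v) in dict(m1=(295,206),m2=(362,237),b1=(257,204),b2=(279,244),b3=(324,239)).items():
    w=P[v-20:v+20,u-20:u+20].reshape(-1,3); w=w[(w[:,2]>.047)&(w[:,2]<.065)]
    (x,y),r=cv2.minEnclosingCircle(w[:,:2].astype(np.float32)); print(n,len(w),x,y,r,w[:,2].max())
w=P[190:280,135:245].reshape(-1,3)
L=w[(w[:,2]>.130)&(w[:,2]<.145)]; r=cv2.minAreaRect(L[:,:2].astype(np.float32)); print('lid',r,np.median(L[:,2]))
H=w[(w[:,2]>.153)&(w[:,2]<.18)];
for lab in range(1): print('high',cv2.minAreaRect(H[:,:2].astype(np.float32)))
hx=P[215:248,175:200].reshape(-1,3);hx=hx[hx[:,2]>.15]; print('handle',cv2.minAreaRect(hx[:,:2].astype(np.float32)),np.median(hx[:,2]))
for a,(u,v) in dict(cl=(153,240),cr=(222,225)).items():
    q=P[v-14:v+14,u-9:u+9].reshape(-1,3);q=q[q[:,2]>.15]; print(a,len(q),q.mean(0) if len(q) else 0,q[:,2].max() if len(q) else 0)
for n,(u,v) in dict(mug=(232,157),mb=(159,271),tin=(407,243),jar=(405,155),board=(300,150)).items(): print(n,P[v,u])
E
```

```text
table [0.52612077 0.41598727 0.00057241] [ 0.35530976  0.00194117 -0.00615015] [ 0.30184337 -0.23222622  0.82970942]
m1 57 0.5092320442199707 -0.15063920617103577 0.02858188934624195 0.05935069253147951
m2 64 0.42584723234176636 -0.34530574083328247 0.028741149231791496 0.06031772806620528
b1 58 0.5111013650894165 -0.044340815395116806 0.02889767661690712 0.06021242458506548
b2 58 0.3966004252433777 -0.1096545085310936 0.0281242486089468 0.05939106966560015
b3 54 0.41598349809646606 -0.23489366471767426 0.02862122282385826 0.05918684601604984
lid ((0.4182535409927368, 0.12663030624389648), (0.13659824430942535, 0.19566376507282257), 14.193758010864258) 0.13759745119261413
high ((0.4182090759277344, 0.12750475108623505), (0.06933367997407913, 0.20201849937438965), 6.121369361877441)
handle ((0.34297335147857666, 0.02369561791419983), (0.31157368421554565, 0.05281724035739899), 54.1004753112793) 0.16513516147470098
cl 69 [0.38764251 0.20060733 0.23671607] 1.3853336555950169
cr 50 [0.43575979 0.02825179 0.21674994] 1.3853336555950169
mug [0.65825471 0.03150244 0.00941261]
mb [0.3203713  0.22937394 0.01540529]
tin [ 0.4073498  -0.47692841  0.02160662]
jar [ 0.6458558  -0.45876167  0.09491057]
board [ 0.67940173 -0.16928665  0.01846067]
```

View pics/c1.png

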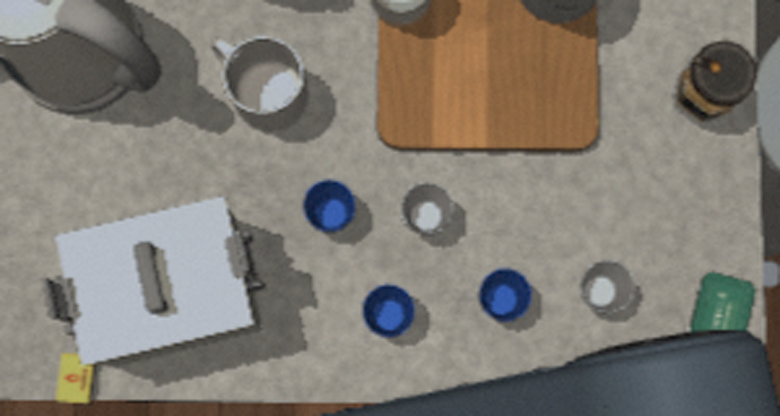

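```bash
cat >> h.py <<'E'
from scipy.spatial.transform import Rotation as Ro
BC=np.array([.4183,.1270]); BY=np.deg2rad(14.2)
def bx(x,y): c,s=np.cos(BY),np.sin(BY); return BC+[c*x-s*y,s*x+c*y]
def plan(p,yaw=BY):
    """tool shift/turn (row units, totals) to world TCP p, tool down, tool y along (-sin,cos)(yaw) mod pi"""
    s=read_state();R=np.array(s['tool_rot']);best=None
    for a in (0,np.pi):
        c,q=np.cos(yaw+a),np.sin(yaw+a)
        T=np.array([[-c,-q,0],[-q,c,0],[0,0,-1]]).T
        T=np.column_stack([np.cross([-q,c,0],[0,0,-1]),[-q,c,0],[0,0,-1]])
        rv=Ro.from_matrix(R.T@T).as_rotvec()
        if best is None or np.linalg.norm(rv)<np.linalg.norm(best): best=rv
    d=R.T@(np.array(p)-s['position'])
    print('at',np.round(s['position'],4),'q',np.round(s['qpos'],2),'shift',(d/.025).round(2),'turn',(best/np.deg2rad(8)).round(2))
E
python3 - <<'E'
from h import *
print(bx(0,60e-3),bx(0,-60e-3))
plan([*bx(0,-.06),.235])
E
```

```text
[0.40358156 0.18516672] [0.43301844 0.06883328]
at [ 0.2188 -0.5847  0.2304] q [-1.39  0.53  1.43  0.    1.18 -0.18] shift [ 17.18 -21.49  -0.13] turn [-0.01 -0.    0.79]
```

Request:
step_arm(
  steps=[
    [0, 1, -1, 0, 0, 0, 0],
    [0, 1, -1, 0, 0, 0, 0.1],
    [0, 1, -1, 0, 0, 0, 0.1],
    [0, 1, -1, 0, 0, 0, 0.1],
    [0, 1, -1, 0, 0, 0, 0.1],
    [0, 1, -1, 0, 0, 0, 0.1],
    [0, 1, -1, 0, 0, 0, 0.1],
    [0, 1, -1, 0, 0, 0, 0.1],
    [0, 1, -1, 0, 0, 0, 0.1],
    [0, 1, -1, 0, 0, 0, 0],
    [0, 1, -1, 0, 0, 0, 0],
    [0, 1, -1, 0, 0, 0, 0],
    [0, 1, -1, 0, 0, 0, 0],
    [0, 1, -1, 0, 0, 0, 0],
    [0, 1, -1, 0, 0, 0, 0],
    [0, 1, -1, 0, 0, 0, 0],
    [0, 1, -1, 0, 0, 0, 0],
    [0, 0, -1, 0, 0, 0, 0],
    [0, 0, -1, 0, 0, 0, 0],
    [0, 0, -1, 0, 0, 0, 0],
  ],
)

```text
clock: 2.6
position: [0.4897, 0.0144, 0.2309]
tool_rot: [[0.97, 0.244, -0.001], [0.244, -0.97, 0.0], [-0.001, -0.0, -1.0]]
force: [0.1, 0.4, 0.6]
width: -0.002
finger_force: 0.0
```

```bash
python3 - <<'E'
from h import *
plan([*bx(0,-.06),.156]); im=shot('scene','scene1'); 
im=shot('top','top1')
P=pts(im);w=P.reshape(-1,3);u=P[...,1]
# silver moulds: any rims at z~.055
m=((P[...,2]>.047)&(P[...,2]<.065)&(P[...,0]>.3)&(P[...,0]<.62)&(P[...,1]<.0)).astype(np.uint8)
n,l,st,ce=cv2.connectedComponentsWithStats(cv2.dilate(m,np.ones((5,5))))
for i in range(1,n):
    q=P[(l==i)&(m>0)]
    if len(q)>15: print(cv2.minEnclosingCircle(q[:,:2].astype(np.float32)),len(q),ce[i])
a=im['color'][125:300,100:440]
cv2.imwrite('pics/c2.png',cv2.resize(a,None,fx=2.3,fy=2.3,interpolation=cv2.INTER_CUBIC))
E
```

```text
at [0.4897 0.0144 0.2309] q [-0.2   0.35  1.76  0.    1.03  1.13] shift [-1.66 -2.66  3.  ] turn [-0.    0.01 -0.01]
((0.5107586979866028, -0.0439782589673996), 0.028487470000982285) 56 [255.61852861 203.78474114]
((0.5096055865287781, -0.15060901641845703), 0.028805503621697426) 56 [293.43922652 204.56906077]
((0.42619049549102783, -0.3457833528518677), 0.02881716564297676) 59 [363.05333333 234.72      ]
((0.4158737361431122, -0.2347182035446167), 0.028754333034157753) 56 [323.54447439 237.97843666]
((0.3969438672065735, -0.10973822325468063), 0.028327813372015953) 57 [278.51232877 244.35890411]
```

View pics/c2.png

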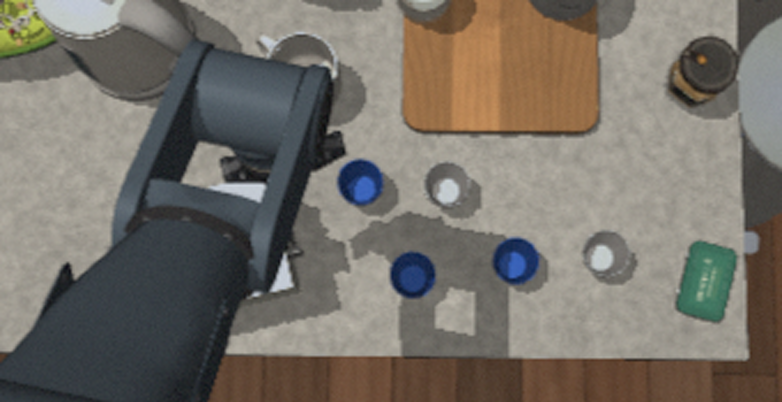

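The strip that the arm had hidden is now in view, and there are only two silver moulds, at (447,186) and (606,256) in this crop. The three blue ones stay. Next I go to clip b from the lid side.

Request:
step_arm(
  steps=[
    [0, -0.83, -0.9, 0, 0, 0, 0],
    [0, -0.83, -0.9, 0, 0, 0, 0],
    [0, 0, -0.86, 0, 0, 0, 0],
    [0, 0, 0, 1, 0, 0, 0],
    [0, 0, 0, 1, 0, 0, 0],
    [0, 0, 0, 0.5, 0, 0, 0],
    [0, 0, 0, 0.5, 0, 0, 0],
    [0, 0, 0, 0, 0, 0, 0],
  ],
)

```text
clock: 3.7
position: [0.4335, 0.0676, 0.1557]
tool_rot: [[0.97, 0.243, -0.002], [0.243, -0.97, 0.0], [-0.001, -0.0, -1.0]]
force: [0.7, 0.6, 0.4]
width: 0.0
finger_force: 0.0
```

```bash
python3 - <<'E'
from h import *
plan([*bx(0,-.117),.156]); im=shot('wrist','w1')
E
```

```text
at [0.4335 0.0676 0.1557] q [-0.1   0.41  1.96 -0.    0.77  1.22] shift [-0.    2.23 -0.01] turn [-0.    0.01 -0.02]
```

View pics/w1.png

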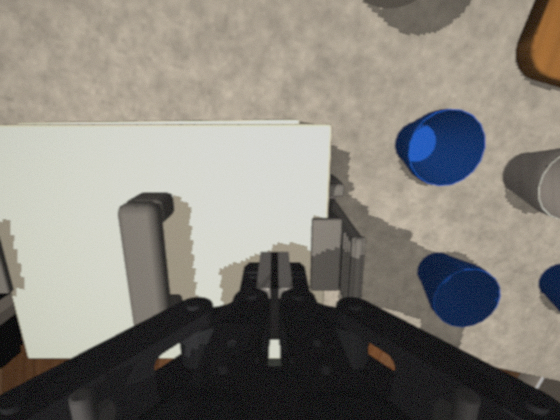

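The shut fingers, at about (275,270), stand above the lid. They are beside the hook at (325,255) and the clip arm at (350,250), so I push outward.

Request:
step_arm(
  steps=[
    [0, 0, 0.4, 0, 0, 0, 0],
    [0, 0, 0.4, 0, 0, 0, 0],
    [0, 0, 0.4, 0, 0, 0, 0],
    [0, 0, 0.4, 0, 0, 0, 0],
    [0, 0, 0.4, 0, 0, 0, 0],
    [0, 0, 0.3, 0, 0, 0, 0],
    [0, 0, 0, 0, 0, 0, 0],
    [0, 0, 0, 0, 0, 0, 0],
  ],
)

```text
clock: 4.75
position: [0.4477, 0.012, 0.1563]
tool_rot: [[0.97, 0.244, -0.0], [0.244, -0.97, -0.0], [-0.0, 0.0, -1.0]]
force: [-0.1, 0.4, -0.0]
width: -0.0
finger_force: 0.0
```

```bash
python3 - <<'E'
from h import *
plan([*bx(0,.06),.215]); im=shot('wrist','w2')
P=pts(im);c=(P[...,:2]-BC)@np.array([-np.sin(BY),np.cos(BY)]);cx=(P[...,:2]-BC)@np.array([np.cos(BY),np.sin(BY)])
m=(c<-.09)&(c>-.18)&(abs(cx)<.03)&(P[...,2]>.09)&(P[...,2]<.19)
print(m.sum(),[(round(float(a),3),round(float(b),3)) for a,b in zip(c[m][::40],P[...,2][m][::40])])
E
```

```text
at [0.4477 0.012  0.1563] q [-0.22  0.42  1.94 -0.    0.78  1.1 ] shift [-0.02 -7.15 -2.35] turn [ 0.    0.   -0.01]
8650 [(-0.104, 0.094), (-0.104, 0.109), (-0.098, 0.11), (-0.093, 0.111), (-0.104, 0.11), (-0.099, 0.11), (-0.099, 0.104), (-0.095, 0.1), (-0.103, 0.108), (-0.106, 0.11), (-0.108, 0.112), (-0.106, 0.11), (-0.103, 0.108), (-0.095, 0.1), (-0.12, 0.123), (-0.111, 0.113), (-0.098, 0.103), (-0.124, 0.126), (-0.11, 0.115), (-0.132, 0.132), (-0.116, 0.12), (-0.094, 0.1), (-0.12, 0.121), (-0.096, 0.103), (-0.121, 0.123), (-0.094, 0.098), (-0.12, 0.122), (-0.141, 0.139), (-0.116, 0.12), (-0.138, 0.138), (-0.11, 0.113), (-0.132, 0.133), (-0.098, 0.104), (-0.123, 0.143), (-0.144, 0.143), (-0.109, 0.112), (-0.132, 0.133), (-0.151, 0.148), (-0.117, 0.12), (-0.138, 0.138), (-0.098, 0.102), (-0.123, 0.143), (-0.143, 0.143), (-0.106, 0.109), (-0.129, 0.135), (-0.148, 0.148), (-0.113, 0.115), (-0.135, 0.135), (-0.154, 0.147), (-0.119, 0.121), (-0.14, 0.139), (-0.101, 0.105), (-0.125, 0.14), (-0.145, 0.145), (-0.108, 0.111), (-0.131, 0.133), (-0.15, 0.15), (-0.116, 0.118), (-0.137, 0.139
[... 1952 characters left out ...]
93, 0.111), (-0.119, 0.179), (-0.14, 0.14), (-0.098, 0.11), (-0.122, 0.181), (-0.144, 0.145), (-0.108, 0.173), (-0.125, 0.181), (-0.148, 0.146), (-0.112, 0.173), (-0.13, 0.175), (-0.153, 0.149), (-0.121, 0.183), (-0.143, 0.143), (-0.114, 0.183), (-0.131, 0.175), (-0.106, 0.177), (-0.123, 0.185), (-0.145, 0.143), (-0.115, 0.186), (-0.132, 0.179), (-0.107, 0.18), (-0.123, 0.187), (-0.147, 0.146), (-0.116, 0.187), (-0.132, 0.179), (-0.108, 0.18), (-0.125, 0.188), (-0.148, 0.146), (-0.118, 0.189), (-0.14, 0.138), (-0.111, 0.183), (-0.129, 0.182), (-0.107, 0.183), (-0.143, 0.143), (-0.127, 0.183), (-0.107, 0.185), (-0.148, 0.146), (-0.131, 0.185), (-0.112, 0.185), (-0.131, 0.186), (-0.151, 0.15)]
```

Clip b is fully open, with the arm end at box y -153 mm and height 149 mm. Next is clip a.

Request:
step_arm(
  steps=[
    [0, 0, 0, -1, 0, 0, 0],
    [0, 0, 0, -1, 0, 0, 0],
    [0, 0, -1, 0, 0, 0, 0],
    [0, 0, -1, 0, 0, 0, 0],
    [0, 0, -1, 0, 0, 0, 0],
    [0, 0, -1, 0, 0, 0, 0],
    [0, 0, -1, 0, 0, 0, 0],
    [0, 0, -1, 0, 0, 0, 0],
    [0, 0, -1, 0, 0, 0, 0],
    [0, 0, 0, 1, 0, 0, 0],
    [0, 0, 0, 1, 0, 0, 0],
    [0, 0, -0.4, 0, 0, 0, 0],
    [0, 0, -0.4, 0, 0, 0, 0],
    [0, 0, -0.4, 0, 0, 0, 0],
    [0, 0, -0.4, 0, 0, 0, 0],
    [0, 0, -0.4, 0, 0, 0, 0],
    [0, 0, -0.4, 0, 0, 0, 0],
    [0, 0, 0, 0, 0, 0, 0],
    [0, 0, 0, 0, 0, 0, 0],
  ],
)

```text
clock: 7.18
position: [0.3904, 0.2402, 0.1563]
tool_rot: [[0.97, 0.244, -0.0], [0.244, -0.97, 0.0], [0.0, -0.0, -1.0]]
force: [-0.5, 0.0, 0.3]
width: 0.004
finger_force: 0.0
```

```bash
python3 - <<'E'
from h import *
plan([*bx(0,0),.235]); im=shot('wrist','w2')
P=pts(im);c=(P[...,:2]-BC)@np.array([-np.sin(BY),np.cos(BY)]);cx=(P[...,:2]-BC)@np.array([np.cos(BY),np.sin(BY)])
m=(c>.09)&(c<.2)&(abs(cx)<.03)&(P[...,2]>.09)&(P[...,2]<.152)
print(m.sum(),c[m].max(),P[...,2][m][c[m].argmax()])
E
```

```text
at [0.3904 0.2402 0.1563] q [0.31 0.43 1.92 0.   0.8  1.63] shift [-0.02  4.66 -3.15] turn [-0.   -0.   -0.01]
6627 0.15196966870401357 0.14614878037346163
```

Request:
step_arm(
  steps=[
    [0, 0, 0, -1, 0, 0, 0],
    [40, 0, 0, -1, 0, 0, 0],
    [80, 0, 0.5, -1, 0, 0, 0],
    [80, 0, 1, -0.15, 0, 0, 0],
    [80, 0, 1, 0, 0, 0, 0],
    [80, 0, 1, 0, 0, 0, 0],
    [80, 0, 1, 0, 0, 0, 0],
    [80, 0, 0.16, 0, 0, 0, 0],
    [80, 0, 0, 0, 0, 0, 0],
  ],
)

```text
clock: 8.35
position: [0.4187, 0.127, 0.235]
tool_rot: [[0.97, 0.242, -0.0], [0.242, -0.97, 0.0], [-0.0, -0.001, -1.0]]
force: [0.2, 0.8, 0.8]
width: 0.937
finger_force: 0.0
```

```bash
python3 - <<'E'
from h import *
plan([*bx(0,0),.143]); im=shot('wrist','w3');im=shot('top','t3')
P=pts(load('w3'))
m=(np.linalg.norm(P[...,:2]-BC,axis=-1)<.06)&(P[...,2]>.160)&(P[...,2]<.172)
q=P[m];print(m.sum(),cv2.minAreaRect(q[:,:2].astype(np.float32)),np.median(q[:,2]))
E
```

```text
at [0.4187 0.127  0.235 ] q [0.04 0.27 1.88 0.   0.99 1.36] shift [-0.02 -0.    3.68] turn [-0.    0.   -0.02]
2388 ((0.4192221760749817, 0.12510138750076294), (0.06932452321052551, 0.017990754917263985), 14.306840896606445) 0.1659072187367179
```

View pics/w3.png

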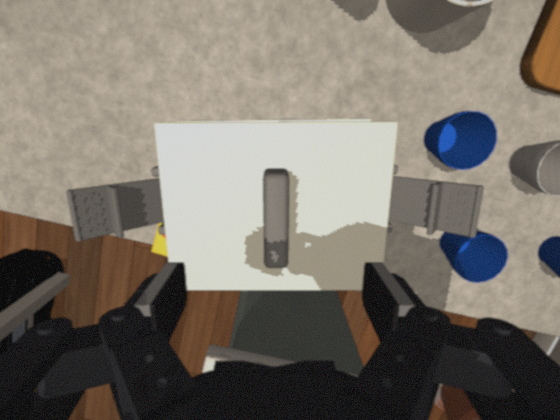

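Both clips lie open at (115,205) and (435,205). The lid is still seated, and its handle at (276,218) is centred between the fingers and measures 69 x 18 mm, as it should. I descend and grip.

Request:
step_arm(
  steps=[
    [80, 0, 0.06, 1, 0, 0, 0],
    [80, 0, 0, 1, 0, 0, 0],
    [80, 0, 0, 1, 0, 0, 0],
    [80, 0, 0, 0.4, 0, 0, 0],
    [80, 0, 0, 0.28, 0, 0, 0],
    [10, 0, 0, 0, 0, 0, 0],
    [10, 0, 0, 0, 0, 0, 0],
    [10, 0, 0, 0, 0, 0, 0],
    [10, 0, 0, 0, 0, 0, 0],
    [10, 0, 0, 0, 0, 0, 0],
    [10, 0, 0, -0.2, 0, 0, 0],
    [10, 0, 0, -0.4, 0, 0, 0],
    [10, 0, 0, -1, 0, 0, 0],
    [10, 0, 0, -1, 0, 0, 0],
    [10, 0, 0, -1, 0, 0, 0],
    [10, 0, 0, -1, 0, 0, 0],
    [10, 0, 0, -0.5, 0, 0, 0],
    [10, 0, 0, 0, 0, 0, 0],
  ],
)

```text
clock: 10.7
position: [0.4195, 0.1255, 0.2712]
tool_rot: [[0.97, 0.244, 0.002], [0.244, -0.97, 0.0], [0.002, 0.0, -1.0]]
force: [-0.1, 0.2, -2.8]
width: 0.196
finger_force: 58.9
```

```bash
python3 - <<'E'
from h import *
plan([.44,.385,.27])
E
```

```text
at [0.4195 0.1255 0.2712] q [ 0.03  0.22  1.83 -0.    1.09  1.36] shift [ 3.32 -9.87  0.05] turn [ 0.   -0.01 -0.01]
```

Request:
step_arm(
  steps=[
    [10, 0.33, -1, 0, 0, 0, 0],
    [10, 0.33, -1, 0, 0, 0, 0],
    [10, 0.33, -1, 0, 0, 0, 0],
    [10, 0.33, -1, 0, 0, 0, 0],
    [10, 0.33, -1, 0, 0, 0, 0],
    [10, 0.33, -1, 0, 0, 0, 0],
    [10, 0.33, -1, 0, 0, 0, 0],
    [10, 0.33, -1, 0, 0, 0, 0],
    [10, 0.33, -1, 0, 0, 0, 0],
    [10, 0.33, -0.87, 0, 0, 0, 0],
    [10, 0, 0, 1, 0, 0, 0],
    [10, 0, 0, 1, 0, 0, 0],
    [10, 0, 0, 1, 0, 0, 0],
    [10, 0, 0, 1, 0, 0, 0],
    [10, 0, 0, 1, 0, 0, 0],
    [10, 0, 0, 1, 0, 0, 0],
    [10, 0, 0, 1, 0, 0, 0],
    [10, 0, 0, 1, 0, 0, 0],
    [10, 0, 0, 1, 0, 0, 0],
    [10, 0, 0, 0, 0, 0, 0],
  ],
)

```text
clock: 13.2
position: [0.4368, 0.3834, 0.0424]
tool_rot: [[0.97, 0.244, -0.007], [0.244, -0.97, -0.004], [-0.007, 0.002, -1.0]]
force: [-0.6, -0.6, -2.6]
width: 0.193
finger_force: 59.0
```

Request:
step_arm(
  steps=[
    [10, 0, 0, 0.5, 0, 0, 0],
    [10, 0, 0, 0.3, 0, 0, 0],
    [10, 0, 0, 0.2, 0, 0, 0],
    [10, 0, 0, 0.1, 0, 0, 0],
    [10, 0, 0, 0.1, 0, 0, 0],
    [10, 0, 0, 0, 0, 0, 0],
  ],
)

```text
clock: 13.95
position: [0.4392, 0.385, 0.0156]
tool_rot: [[0.97, 0.244, 0.0], [0.244, -0.97, 0.0], [0.0, -0.0, -1.0]]
force: [-0.4, 0.7, -2.4]
width: 0.194
finger_force: 59.0
```

Request:
step_arm(
  steps=[
    [10, 0, 0, 0.06, 0, 0, 0],
    [10, 0, 0, 0.04, 0, 0, 0],
    [10, 0, 0, 0, 0, 0, 0],
  ],
)

```text
clock: 14.32
position: [0.4393, 0.385, 0.0138]
tool_rot: [[0.97, 0.244, 0.001], [0.244, -0.97, 0.0], [0.001, -0.0, -1.0]]
force: [-1.2, -0.9, 4.1]
width: 0.194
finger_force: 59.8
```

Touching the worktop (+4 N). I release, rise, and go over the box to see mould_0.

Request:
step_arm(
  steps=[
    [50, 0, 0, 0, 0, 0, 0],
    [80, 0, 0, 0, 0, 0, 0],
    [80, 0, 0, 0, 0, 0, 0],
    [80, 0, 0, -0.5, 0, 0, 0],
    [80, 0, 0, -1, 0, 0, 0],
    [80, 0, 0, -1, 0, 0, 0],
    [80, 0, 0, -1, 0, 0, 0],
    [80, 0, 0, -1, 0, 0, 0],
    [80, 0, 0, -1, 0, 0, 0],
    [80, 0, 0, -1, 0, 0, 0],
    [80, 0, 0, -1, 0, 0, 0],
    [80, 0, 0, -1, 0, 0, 0],
    [80, 0, 0, -1, 0, 0, 0],
    [80, 0, 0.5, -1, 0, 0, 0],
    [80, 0, 1, -1, 0, 0, 0],
    [80, 0, 1, 0, 0, 0, 0],
    [80, 0, 1, 0, 0, 0, 0],
    [80, 0, 1, 0, 0, 0, 0],
    [80, 0, 1, 0, 0, 0, 0],
    [80, 0, 1, 0, 0, 0, 0],
  ],
)

```text
clock: 16.82
position: [0.4785, 0.2265, 0.3014]
tool_rot: [[0.97, 0.244, 0.001], [0.244, -0.97, 0.0], [0.001, -0.0, -1.0]]
force: [0.6, -0.1, -0.1]
width: 0.937
finger_force: 0.0
```

Request:
step_arm(
  steps=[
    [80, 0, 1, 0, 0, 0, 0],
    [80, 0, 1, 0, 0, 0, 0],
    [80, 0, 1, 0, 0, 0, 0],
    [80, 0, 1, 0, 0, 0, 0],
    [80, 0, 1, 0, 0, 0, 0],
    [80, -1, 0, 0, 0, 0, 0],
    [80, -1, 0, 0, 0, 0, 0],
    [80, 0, 0, 0, 0, 0, 0],
  ],
)

```text
clock: 17.82
position: [0.4589, 0.0938, 0.3011]
tool_rot: [[0.97, 0.243, -0.0], [0.243, -0.97, 0.0], [-0.0, -0.0, -1.0]]
force: [0.3, -1.0, -0.1]
width: 0.936
finger_force: 0.0
```

```bash
python3 - <<'E'
from h import *
plan([*bx(0,0),.25]); im=shot('wrist','w4');shot('top','t4')
P=pts(im)
d=P[...,:2]-BC; m=(np.linalg.norm(d,axis=-1)<.09)&(P[...,2]>.054)&(P[...,2]<.068)
R=np.array([[np.cos(BY),np.sin(BY)],[-np.sin(BY),np.cos(BY)]])
q=P[m];b=(q[:,:2]-BC)@R.T;k=(abs(b[:,0])<.057)&(abs(b[:,1])<.077);
print(k.sum(),cv2.minEnclosingCircle(b[k].astype(np.float32)),cv2.minEnclosingCircle(q[k][:,:2].astype(np.float32)),np.median(q[k][:,2]))
m=(abs(P[...,2]-.134)<.003)&(np.linalg.norm(d,axis=-1)<.13); q=P[m][:,:2];b=(q-BC)@R.T;b=b[abs(b[:,1])<.088];print('rim',b.min(0),b.max(0),cv2.minAreaRect((b).astype(np.float32)))
P=pts(load('t4')); m=(P[...,2]>.034)&(P[...,2]<.045)&(P[...,0]>.38)&(P[...,0]<.5)&(P[...,1]>.3);q=P[m][:,:2];print('lid handle',m.sum(),cv2.minAreaRect(q.astype(np.float32)) if m.sum() else 0)
E
```

```text
at [0.4589 0.0938 0.3011] q [-0.04  0.23  1.72  0.    1.2   1.29] shift [-1.25 -1.68  2.05] turn [-0.    0.   -0.02]
306 ((-0.0012690253788605332, 0.001245497027412057), 0.028647543862462044) ((0.4167642295360565, 0.12789610028266907), 0.02864757925271988) 0.058193030699814075
rim [-0.06340889 -0.08662368] [0.06750668 0.08447987] ((0.001682087779045105, -0.001112125813961029), (0.1305241882801056, 0.17062005400657654), 0.4235095679759979)
lid handle 5 ((0.4647948145866394, 0.39720046520233154), (0.005259128753095865, 0.003698010230436921), 27.680295944213867)
```

View pics/w4.png

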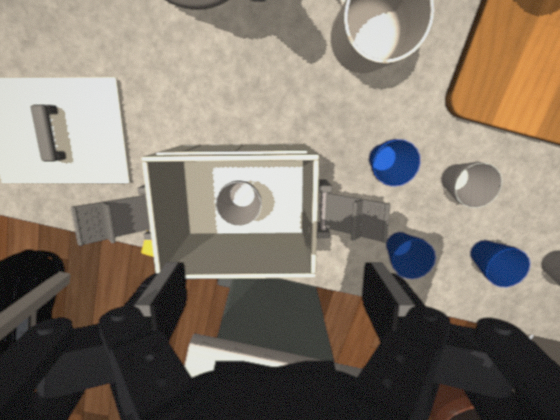

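Mould_0 stands upright near the box centre, at (240,203), and the lid lies flat at left, handle at (47,132). Next is mould_1, at (475,185) here.

```bash
python3 - <<'E'
from h import *
plan([.5094,-.1506,.14])
E
```

```text
at [0.4614 0.094  0.3014] q [-0.04  0.23  1.71  0.    1.2   1.29] shift [-0.53  9.95  6.46] turn [ 0.   -0.02 -0.01]
```

Request:
step_arm(
  steps=[
    [80, -0.05, 1, 0, 0, 0, 0],
    [80, -0.05, 1, 0, 0, 0, 0],
    [80, -0.05, 1, 0, 0, 0, 0],
    [80, -0.05, 1, 0, 0, 0, 0],
    [80, -0.05, 1, 0, 0, 0, 0],
    [80, -0.05, 1, 0.5, 0, 0, 0],
    [80, -0.05, 1, 1, 0, 0, 0],
    [80, -0.05, 1, 1, 0, 0, 0],
    [80, -0.05, 1, 1, 0, 0, 0],
    [80, -0.08, 0.95, 1, 0, 0, 0],
    [80, 0, 0, 1, 0, 0, 0],
    [80, 0, 0, 0.96, 0, 0, 0],
    [80, 0, 0, 0, 0, 0, 0],
  ],
)

```text
clock: 19.55
position: [0.5083, -0.1504, 0.1374]
tool_rot: [[0.97, 0.244, -0.003], [0.244, -0.97, 0.002], [-0.002, -0.002, -1.0]]
force: [-0.5, -0.1, 0.7]
width: 0.939
finger_force: 0.0
```

```bash
python3 - <<'E'
from h import *
im=shot('wrist','w5');P=pts(im)
m=(P[...,2]>.050)&(P[...,2]<.060)&(np.linalg.norm(P[...,:2]-[.5094,-.1506],axis=-1)<.04);q=P[m]
c=cv2.minEnclosingCircle(q[:,:2].astype(np.float32));print(m.sum(),c,np.median(q[:,2]))
plan([.5094,-.1506,.04])
E
```

```text
803 ((0.5098934173583984, -0.15228019654750824), 0.028806891292333603) 0.05367526856966304
at [ 0.5091 -0.1507  0.1386] q [-0.5   0.54  1.76  0.    0.85  0.83] shift [0.02 0.   3.94] turn [-0.    0.   -0.01]
```

View pics/w5.png

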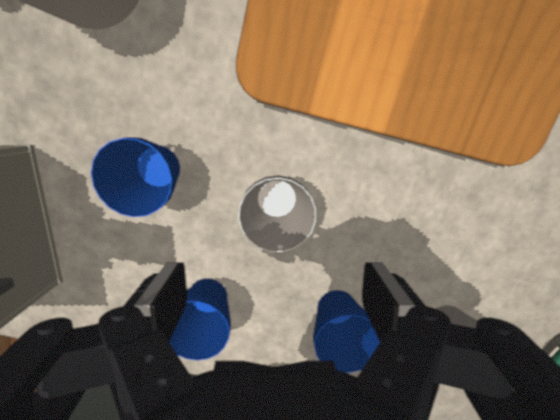

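The silver mould is centred between the fingers at (278,213), clear of its blue neighbours. I descend and grip the rim band.

Request:
step_arm(
  steps=[
    [80, 0, 0.04, 1, 0, 0, 0],
    [80, 0, 0, 1, 0, 0, 0],
    [80, 0, 0, 1, 0, 0, 0],
    [80, 0, 0, 0.6, 0, 0, 0],
    [80, 0, 0, 0.34, 0, 0, 0],
    [80, 0, 0, 0, 0, 0, 0],
    [50, 0, 0, 0, 0, 0, 0],
    [50, 0, 0, 0, 0, 0, 0],
    [50, 0, 0, 0, 0, 0, 0],
    [50, 0, 0, 0, 0, 0, 0],
    [50, 0, 0, -0.2, 0, 0, 0],
    [50, 0, 0, -0.5, 0, 0, 0],
    [50, 0, 0, -1, 0, 0, 0],
    [50, 0, 0, 0, 0, 0, 0],
  ],
)

```text
clock: 21.35
position: [0.5101, -0.1523, 0.0851]
tool_rot: [[0.97, 0.244, 0.004], [0.244, -0.97, -0.002], [0.004, 0.003, -1.0]]
force: [0.2, -0.9, -1.4]
width: 0.627
finger_force: 63.2
```

```bash
python3 - <<'E'
from h import *
im=shot('wrist','w6');P=pts(im);plan([.4168,.1276,.30])
s=read_state();p=np.array(s['position'])
m=(P[...,2]>p[2]+.005)&(P[...,2]<p[2]+.024)&(np.linalg.norm(P[...,:2]-p[:2],axis=-1)<.029);q=P[m]
print(m.sum(),cv2.minEnclosingCircle(q[:,:2].astype(np.float32)),np.percentile(q[:,2],[5,50,95]))
E
```

```text
at [ 0.5094 -0.1519  0.0841] q [-0.5   0.63  1.79 -0.    0.72  0.82] shift [ -0.85 -11.73  -8.66] turn [ 0.01 -0.01 -0.01]
3438 ((0.5094163417816162, -0.15185382962226868), 0.029007939621806145) [0.08982718 0.09499419 0.10420938]
```

View pics/w6.png

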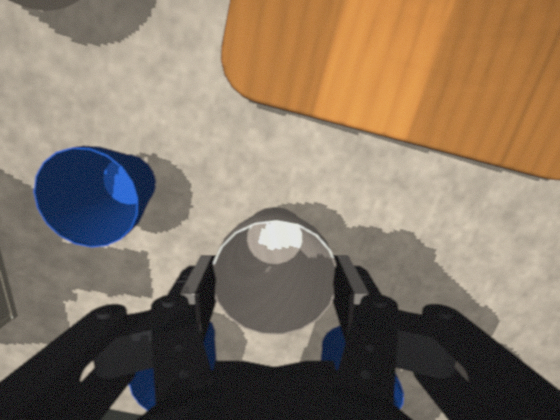

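The mould is held upright by its rim, centred at (275,275). I carry it over mould_0.

Request:
step_arm(
  steps=[
    [50, 0, 0, -1, 0, 0, 0],
    [50, 0, 0, -1, 0, 0, 0],
    [50, 0, 0, -1, 0, 0, 0],
    [50, 0, 0, -1, 0, 0, 0],
    [50, 0, 0, -1, 0, 0, 0],
    [50, -0.07, -1, -1, 0, 0, 0],
    [50, -0.07, -1, 0, 0, 0, 0],
    [50, -0.07, -1, 0, 0, 0, 0],
    [50, -0.07, -1, 0, 0, 0, 0],
    [50, -0.07, -1, 0, 0, 0, 0],
    [50, -0.07, -1, 0, 0, 0, 0],
    [50, -0.07, -1, 0, 0, 0, 0],
    [50, -0.07, -1, 0, 0, 0, 0],
    [50, -0.07, -1, 0, 0, 0, 0],
    [50, -0.07, -1, 0, 0, 0, 0],
    [50, -0.07, -1, 0, 0, 0, 0],
    [50, -0.08, -0.73, 0, 0, 0, 0],
    [50, 0, 0, 0, 0, 0, 0],
    [50, 0, 0, 0, 0, 0, 0],
  ],
)

```text
clock: 23.78
position: [0.4162, 0.1276, 0.2323]
tool_rot: [[0.97, 0.244, -0.001], [0.244, -0.97, -0.0], [-0.001, 0.0, -1.0]]
force: [0.2, 0.7, -0.3]
width: 0.631
finger_force: 63.4
```

```bash
python3 - <<'E'
from h import *
plan([.4175,.1272,.12])
E
```

```text
at [0.4162 0.1276 0.2323] q [ 0.04  0.27  1.88 -0.    0.99  1.36] shift [0.05 0.03 4.49] turn [ 0.    0.01 -0.01]
```

Request:
step_arm(
  steps=[
    [50, 0.04, 0.02, 1, 0, 0, 0],
    [50, 0, 0, 1, 0, 0, 0],
    [50, 0, 0, 1, 0, 0, 0],
    [50, 0, 0, 1, 0, 0, 0],
    [50, 0, 0, 0.5, 0, 0, 0],
    [50, 0, 0, 0.4, 0, 0, 0],
    [50, 0, 0, 0.4, 0, 0, 0],
    [50, 0, 0, 0.4, 0, 0, 0],
    [50, 0, 0, 0.4, 0, 0, 0],
    [50, 0, 0, 0, 0, 0, 0],
  ],
)

```text
clock: 25.02
position: [0.4173, 0.1275, 0.0799]
tool_rot: [[0.97, 0.244, -0.002], [0.244, -0.97, -0.0], [-0.001, -0.0, -1.0]]
force: [-0.6, 0.7, -0.7]
width: 0.627
finger_force: 63.3
```

Request:
step_arm(
  steps=[
    [50, 0, 0, 0.2, 0, 0, 0],
    [50, 0, 0, 0.2, 0, 0, 0],
    [50, 0, 0, 0.15, 0, 0, 0],
    [50, 0, 0, 0.1, 0, 0, 0],
    [50, 0, 0, 0, 0, 0, 0],
  ],
)

```text
clock: 25.65
position: [0.4175, 0.1275, 0.0642]
tool_rot: [[0.97, 0.244, -0.0], [0.244, -0.97, -0.0], [-0.0, 0.0, -1.0]]
force: [-1.1, 0.5, -2.3]
width: 0.627
finger_force: 63.4
```

Request:
step_arm(
  steps=[
    [50, 0, 0, 0.05, 0, 0, 0],
    [50, 0, 0, 0.04, 0, 0, 0],
    [50, 0, 0, 0, 0, 0, 0],
  ],
)

```text
clock: 26.02
position: [0.4175, 0.1275, 0.0621]
tool_rot: [[0.97, 0.244, -0.0], [0.244, -0.97, 0.0], [-0.0, -0.0, -1.0]]
force: [-1.2, -0.5, 1.8]
width: 0.627
finger_force: 63.6
```

Request:
step_arm(
  steps=[
    [50, 0, 0, 0.04, 0, 0, 0],
    [50, 0, 0, 0, 0, 0, 0],
  ],
)

```text
clock: 26.28
position: [0.4173, 0.1276, 0.0614]
tool_rot: [[0.97, 0.243, -0.0], [0.243, -0.97, 0.0], [-0.0, -0.0, -1.0]]
force: [-1.9, 1.6, 6.8]
width: 0.627
finger_force: 64.1
```

It has settled at about 7 N. I release, rise, and go to mould_2.

Request:
step_arm(
  steps=[
    [62, 0, 0, 0, 0, 0, 0],
    [80, 0, 0, 0, 0, 0, 0],
    [80, 0, 0, 0, 0, 0, 0],
    [80, 0, 0, -0.5, 0, 0, 0],
    [80, 0, 0, -1, 0, 0, 0],
    [80, 0, 0, -1, 0, 0, 0],
    [80, 0, 0, -1, 0, 0, 0],
    [80, 0, 0, -1, 0, 0, 0],
    [80, 0, 0, -1, 0, 0, 0],
    [80, 0, 0, -1, 0, 0, 0],
    [80, 0, 0, -1, 0, 0, 0],
    [80, 0, 0, -0.5, 0, 0, 0],
    [80, 0, 0, 0, 0, 0, 0],
  ],
)

```text
clock: 27.9
position: [0.418, 0.1275, 0.2619]
tool_rot: [[0.97, 0.244, 0.002], [0.244, -0.97, 0.0], [0.002, 0.0, -1.0]]
force: [0.8, 0.0, -0.9]
width: 0.936
finger_force: 0.0
```

```bash
python3 - <<'E'
from h import *
im=shot('wrist','w7');P=pts(im)
for lo,hi in((.066,.08),(.053,.0645)):
    m=(P[...,2]>lo)&(P[...,2]<hi)&(np.linalg.norm(P[...,:2]-[.4175,.1275],axis=-1)<.034);q=P[m]
    print(m.sum(),cv2.minEnclosingCircle(q[:,:2].astype(np.float32)),np.percentile(q[:,2],[5,50,95]))
cv2.imwrite('pics/c7.png',cv2.resize(im['color'][80:300,140:420],None,fx=2.5,fy=2.5))
plan([.426,-.3465,.14])
E
```

```text
544 ((0.41795262694358826, 0.1268651783466339), 0.028544804081320763) [0.06662729 0.07180461 0.0756788 ]
455 ((0.41958901286125183, 0.12706083059310913), 0.027693577110767365) [0.05381464 0.05888724 0.06404037]
at [0.4174 0.1274 0.2611] q [ 0.04  0.23  1.84 -0.    1.07  1.36] shift [-4.29 18.47  4.84] turn [ 0.   -0.   -0.01]
```

View pics/c7.png

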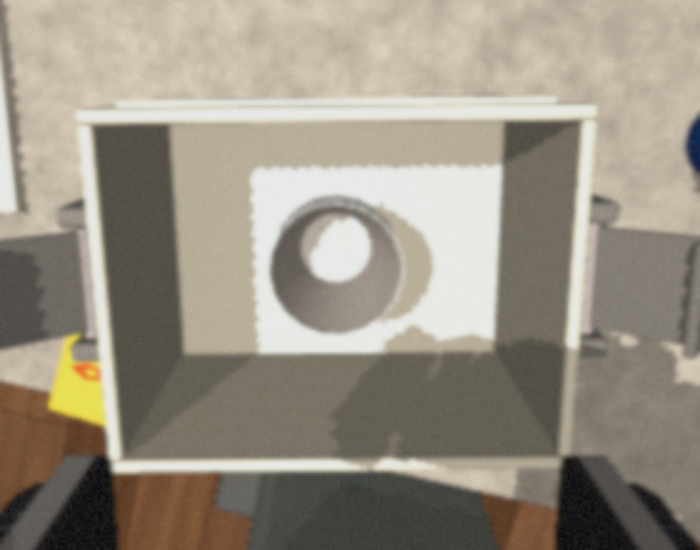

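Mould_1 sits concentric and upright in mould_0, at (337,263) in the crop, with its rim at about 75 mm as expected. On to mould_2.

Request:
step_arm(
  steps=[
    [80, -0.23, 1, 0, 0, 0, 0],
    [80, -0.23, 1, 0, 0, 0, 0],
    [80, -0.23, 1, 0, 0, 0, 0],
    [80, -0.23, 1, 0, 0, 0, 0],
    [80, -0.23, 1, 0, 0, 0, 0],
    [80, -0.23, 1, 0, 0, 0, 0],
    [80, -0.23, 1, 0, 0, 0, 0],
    [80, -0.23, 1, 0, 0, 0, 0],
    [80, -0.23, 1, 0, 0, 0, 0],
    [80, -0.23, 1, 0, 0, 0, 0],
    [80, -0.23, 1, 0, 0, 0, 0],
    [80, -0.23, 1, 0, 0, 0, 0],
    [80, -0.23, 1, 0, 0, 0, 0],
    [80, -0.23, 1, 0, 0, 0, 0],
    [80, -0.23, 1, 0.8, 0, 0, 0],
    [80, -0.23, 1, 1, 0, 0, 0],
    [80, -0.23, 1, 1, 0, 0, 0],
    [80, -0.23, 1, 1, 0, 0, 0],
    [80, -0.15, 0.47, 1, 0, 0, 0],
    [80, 0, 0, 0, 0, 0, 0],
  ],
)

```text
clock: 30.45
position: [0.4245, -0.3455, 0.138]
tool_rot: [[0.97, 0.242, -0.004], [0.242, -0.97, 0.005], [-0.003, -0.006, -1.0]]
force: [0.4, 0.0, -0.4]
width: 0.94
finger_force: 0.0
```

```bash
python3 - <<'E'
from h import *
im=shot('wrist','w8');P=pts(im)
m=(P[...,2]>.048)&(P[...,2]<.062)&(np.linalg.norm(P[...,:2]-[.426,-.3465],axis=-1)<.04);q=P[m]
print(im['color'][m].mean(0))
c=cv2.minEnclosingCircle(q[:,:2].astype(np.float32));print(m.sum(),c,np.median(q[:,2]))
plan([*c[0],.0395])
E
```

```text
[117.88888889 124.68568569 129.6006006 ]
999 ((0.4269680380821228, -0.3475002646446228), 0.028641656041145325) 0.05286906810045813
at [ 0.4252 -0.3455  0.1394] q [-0.89  0.55  1.71  0.    0.88  0.44] shift [0.06 0.11 4.  ] turn [-0.03  0.01 -0.02]
```

Grey mould confirmed between the fingers.

Request:
step_arm(
  steps=[
    [80, 0.05, 0.08, 1, 0, 0, 0],
    [80, 0, 0, 1, 0, 0, 0],
    [80, 0, 0, 1, 0, 0, 0],
    [80, 0, 0, 0.65, 0, 0, 0],
    [80, 0, 0, 0.35, 0, 0, 0],
    [80, 0, 0, 0, 0, 0, 0],
    [50, 0, 0, 0, 0, 0, 0],
    [50, 0, 0, 0, 0, 0, 0],
    [50, 0, 0, 0, 0, 0, 0],
    [50, 0, 0, 0, 0, 0, 0],
    [50, 0, 0, -0.2, 0, 0, 0],
    [50, 0, 0, -0.5, 0, 0, 0],
    [50, 0, 0, -1, 0, 0, 0],
    [50, 0, 0, -1, 0, 0, 0],
    [50, 0, 0, -1, 0, 0, 0],
    [50, 0, 0, -1, 0, 0, 0],
    [50, 0, 0, -1, 0, 0, 0],
    [50, 0, 0, -1, 0, 0, 0],
    [50, 0, 0, -1, 0, 0, 0],
    [50, 0, 0, -1, 0, 0, 0],
  ],
)

```text
clock: 33.0
position: [0.4276, -0.3478, 0.2602]
tool_rot: [[0.97, 0.244, 0.0], [0.244, -0.97, -0.0], [0.0, 0.0, -1.0]]
force: [-0.3, 0.1, -0.3]
width: 0.632
finger_force: 63.0
```

```bash
python3 - <<'E'
from h import *
plan([.4175,.1275,.24])
im=shot('wrist','w9');P=pts(im);s=read_state();p=np.array(s['position'])
m=(P[...,2]>p[2]+.003)&(P[...,2]<p[2]+.024)&(np.linalg.norm(P[...,:2]-p[:2],axis=-1)<.033);print(m.sum())
E
```

```text
at [ 0.4276 -0.3478  0.2602] q [-0.89  0.39  1.59 -0.    1.16  0.44] shift [  4.24 -18.54   0.8 ] turn [ 0.   -0.   -0.01]
3948
```

Request:
step_arm(
  steps=[
    [50, 0.23, -1, 0, 0, 0, 0],
    [50, 0.23, -1, 0, 0, 0, 0],
    [50, 0.23, -1, 0, 0, 0, 0],
    [50, 0.23, -1, 0, 0, 0, 0],
    [50, 0.23, -1, 0, 0, 0, 0],
    [50, 0.23, -1, 0, 0, 0, 0],
    [50, 0.23, -1, 0, 0, 0, 0],
    [50, 0.23, -1, 0, 0, 0, 0],
    [50, 0.23, -1, 0, 0, 0, 0],
    [50, 0.23, -1, 0, 0, 0, 0],
    [50, 0.23, -1, 0, 0, 0, 0],
    [50, 0.23, -1, 0, 0, 0, 0],
    [50, 0.23, -1, 0, 0, 0, 0],
    [50, 0.23, -1, 0, 0, 0, 0],
    [50, 0.23, -1, 0, 0, 0, 0],
    [50, 0.23, -1, 0, 0, 0, 0],
    [50, 0.23, -1, 0, 0, 0, 0],
    [50, 0.23, -1, 0, 0, 0, 0],
    [50, 0.1, -0.54, 0, 0, 0, 0],
    [50, 0, 0, 0, 0, 0, 0],
  ],
)

```text
clock: 35.55
position: [0.4172, 0.128, 0.2585]
tool_rot: [[0.969, 0.246, -0.0], [0.246, -0.969, -0.0], [-0.0, 0.0, -1.0]]
force: [0.8, -0.7, 0.4]
width: 0.629
finger_force: 63.1
```

```bash
python3 - <<'E'
from h import *
plan([.4175,.1275,.095])
E
```

```text
at [0.4172 0.128  0.2585] q [ 0.04  0.23  1.85 -0.    1.06  1.36] shift [0.01 0.02 6.54] turn [0. 0. 0.]
```

Request:
step_arm(
  steps=[
    [50, 0.01, 0.02, 1, 0, 0, 0],
    [50, 0, 0, 1, 0, 0, 0],
    [50, 0, 0, 1, 0, 0, 0],
    [50, 0, 0, 1, 0, 0, 0],
    [50, 0, 0, 0.8, 0, 0, 0],
    [50, 0, 0, 0.5, 0, 0, 0],
    [50, 0, 0, 0.4, 0, 0, 0],
    [50, 0, 0, 0.4, 0, 0, 0],
    [50, 0, 0, 0.4, 0, 0, 0],
    [50, 0, 0, 0.25, 0, 0, 0],
    [50, 0, 0, 0.1, 0, 0, 0],
    [50, 0, 0, 0, 0, 0, 0],
  ],
)

```text
clock: 37.05
position: [0.4182, 0.1268, 0.0872]
tool_rot: [[0.97, 0.244, -0.0], [0.244, -0.97, -0.0], [-0.0, -0.0, -1.0]]
force: [-0.2, 0.0, -1.5]
width: 0.633
finger_force: 63.1
```

Request:
step_arm(
  steps=[
    [50, 0, 0, 0.06, 0, 0, 0],
    [50, 0, 0, 0.06, 0, 0, 0],
    [50, 0, 0, 0.06, 0, 0, 0],
    [50, 0, 0, 0, 0, 0, 0],
  ],
)

```text
clock: 37.55
position: [0.4182, 0.1268, 0.0827]
tool_rot: [[0.97, 0.244, -0.0], [0.244, -0.97, 0.0], [-0.0, -0.0, -1.0]]
force: [-0.4, 0.2, -0.2]
width: 0.628
finger_force: 63.1
```

Request:
step_arm(
  steps=[
    [50, 0, 0, 0.06, 0, 0, 0],
    [50, 0, 0, 0.06, 0, 0, 0],
    [50, 0, 0, 0.04, 0, 0, 0],
    [50, 0, 0, 0, 0, 0, 0],
  ],
)

```text
clock: 38.05
position: [0.4186, 0.1267, 0.0789]
tool_rot: [[0.97, 0.244, 0.001], [0.244, -0.97, -0.0], [0.001, 0.0, -1.0]]
force: [1.8, 0.1, -0.1]
width: 0.626
finger_force: 63.2
```

Request:
step_arm(
  steps=[
    [50, 0, 0, 0.04, 0, 0, 0],
    [50, 0, 0, 0.0, 0, 0, 0],
  ],
)

```text
clock: 38.3
position: [0.4187, 0.1267, 0.078]
tool_rot: [[0.97, 0.244, 0.001], [0.244, -0.97, -0.0], [0.001, 0.0, -1.0]]
force: [1.7, -1.4, 2.8]
width: 0.631
finger_force: 63.4
```

Request:
step_arm(
  steps=[
    [50, 0, 0, 0.04, 0, 0, 0],
    [50, 0, 0, 0.0, 0, 0, 0],
  ],
)

```text
clock: 38.55
position: [0.419, 0.1267, 0.0772]
tool_rot: [[0.97, 0.244, 0.002], [0.244, -0.97, -0.0], [0.002, 0.001, -1.0]]
force: [1.0, -1.3, 6.6]
width: 0.63
finger_force: 63.7
```

Settled. I release, rise and check.

Request:
step_arm(
  steps=[
    [62, 0, 0, 0, 0, 0, 0],
    [80, 0, 0, 0, 0, 0, 0],
    [80, 0, 0, 0, 0, 0, 0],
    [80, 0, 0, -0.5, 0, 0, 0],
    [80, 0, 0, -1, 0, 0, 0],
    [80, 0, 0, -1, 0, 0, 0],
    [80, 0, 0, -1, 0, 0, 0],
    [80, 0, 0, -1, 0, 0, 0],
    [80, 0, 0, -1, 0, 0, 0],
    [80, 0, 0, -1, 0, 0, 0],
    [80, 0, 0, -1, 0, 0, 0],
    [80, 0, 0, -1, 0, 0, 0],
    [80, 0, 0, 0, 0, 0, 0],
  ],
)

```text
clock: 40.17
position: [0.419, 0.1269, 0.2915]
tool_rot: [[0.97, 0.244, 0.005], [0.244, -0.97, 0.0], [0.005, 0.001, -1.0]]
force: [-0.2, 0.6, -0.3]
width: 0.937
finger_force: 0.0
```

```bash
python3 - <<'E'
from h import *
im=shot('wrist','w10');P=pts(im)
for lo,hi in((.081,.096),(.068,.078)):
    m=(P[...,2]>lo)&(P[...,2]<hi)&(np.linalg.norm(P[...,:2]-[.4175,.1275],axis=-1)<.034);q=P[m]
    print(m.sum(),cv2.minEnclosingCircle(q[:,:2].astype(np.float32)),np.percentile(q[:,2],[5,50,95]))
m=(P[...,2]>.033)&(P[...,2]<.044)&(P[...,0]>.36)&(P[...,0]<.55)&(P[...,1]>.3);q=P[m][:,:2];print('lid handle',m.sum(),cv2.minAreaRect(q.astype(np.float32)) if m.sum() else 0)
cv2.imwrite('pics/c10.png',cv2.resize(im['color'][60:300,0:420],None,fx=1.8,fy=1.8))
plan([.44,.36,.30])
E
```

```text
482 ((0.41852810978889465, 0.12664973735809326), 0.028515402227640152) [0.08154399 0.0864863  0.09050136]
338 ((0.42016080021858215, 0.12671634554862976), 0.027270618826150894) [0.06864073 0.07305676 0.07759207]
lid handle 876 ((0.41611745953559875, 0.4032023549079895), (0.06837712973356247, 0.018674056977033615), 14.245006561279297)
at [0.4181 0.1268 0.2901] q [0.04 0.19 1.8  0.   1.15 1.36] shift [ 3.12 -8.83 -0.39] turn [ 0.   -0.01 -0.01]
```

View pics/c10.png

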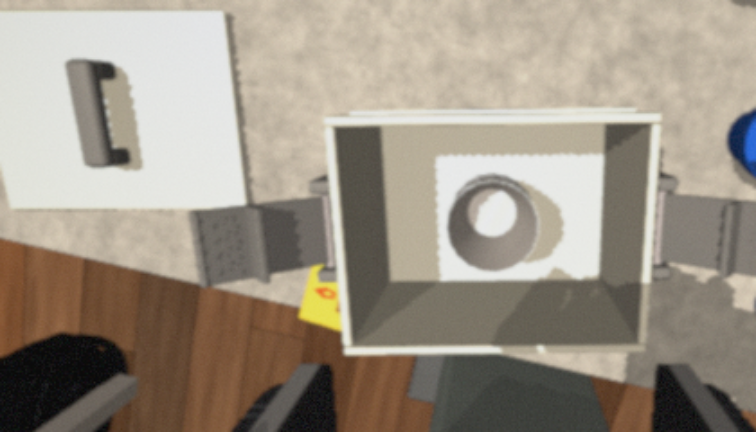

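The stack is nested with its top rim at 90 mm. The lid has been knocked, and its handle is now at (0.416, 0.403), (90,112) in this crop. I go there.

Request:
step_arm(
  steps=[
    [80, 0.26, -1, 0, 0, 0, 0],
    [80, 0.26, -1, 0, 0, 0, 0],
    [80, 0.26, -1, 0, 0, 0, 0],
    [80, 0.26, -1, 0, 0, 0, 0],
    [80, 0.26, -1, 0, 0, 0, 0],
    [80, 0.26, -1, 0, 0, 0, 0],
    [80, 0.26, -1, 0, 0, 0, 0],
    [80, 0.26, -1, 0, 0, 0, 0],
    [80, 0.26, -1, 0.5, 0, 0, 0],
    [80, 0.26, -1, 1, 0, 0, 0],
    [80, 0, -0.7, 1, 0, 0, 0],
    [80, 0, 0, 1, 0, 0, 0],
    [80, 0, 0, 1, 0, 0, 0],
    [80, 0, 0, 0.5, 0, 0, 0],
    [80, 0, 0, 0, 0, 0, 0],
  ],
)

```text
clock: 42.1
position: [0.4151, 0.4014, 0.1629]
tool_rot: [[0.97, 0.244, -0.003], [0.243, -0.97, -0.002], [-0.003, 0.001, -1.0]]
force: [-0.6, -0.3, -0.2]
width: 0.936
finger_force: 0.0
```

```bash
python3 - <<'E'
from h import *
im=shot('wrist','w11');P=pts(im)
m=(P[...,2]>.033)&(P[...,2]<.044)&(P[...,0]>.36)&(P[...,0]<.5)&(P[...,1]>.33)&(P[...,1]<.48);q=P[m][:,:2];r=cv2.minAreaRect(q.astype(np.float32));print('lid handle',m.sum(),r)
plan([*r[0],.0138],np.deg2rad(r[2]))
E
```

```text
lid handle 1513 ((0.41614773869514465, 0.4045909345149994), (0.0687660500407219, 0.01730692759156227), 14.390192031860352)
at [0.4159 0.4019 0.164 ] q [0.58 0.55 1.62 0.   0.98 1.9 ] shift [ 0.04 -0.1   6.01] turn [ 0.    0.01 -0.04]
```

Request:
step_arm(
  steps=[
    [80, 0.03, -0.1, 1, 0, 0, 0],
    [80, 0, 0, 1, 0, 0, 0],
    [80, 0, 0, 1, 0, 0, 0],
    [80, 0, 0, 1, 0, 0, 0],
    [80, 0, 0, 1, 0, 0, 0],
    [80, 0, 0, 0.6, 0, 0, 0],
    [80, 0, 0, 0.35, 0, 0, 0],
    [80, 0, 0, 0, 0, 0, 0],
    [10, 0, 0, 0, 0, 0, 0],
    [10, 0, 0, 0, 0, 0, 0],
    [10, 0, 0, 0, 0, 0, 0],
    [10, 0, 0, 0, 0, 0, 0],
    [10, 0, 0, 0, 0, 0, 0],
    [10, 0, 0, 0, 0, 0, 0],
  ],
)

```text
clock: 43.9
position: [0.4164, 0.4049, 0.0162]
tool_rot: [[0.97, 0.244, 0.001], [0.244, -0.97, 0.001], [0.001, -0.0, -1.0]]
force: [-0.5, -0.1, 5.5]
width: 0.197
finger_force: 59.6
```

Request:
step_arm(
  steps=[
    [10, 0, 0, -0.5, 0, 0, 0],
    [10, 0, 0, -1, 0, 0, 0],
    [10, 0, 0, -1, 0, 0, 0],
    [10, 0, 0, -1, 0, 0, 0],
    [10, 0, 0, -1, 0, 0, 0],
    [10, 0, 0, -1, 0, 0, 0],
    [10, 0, 0, -1, 0, 0, 0],
    [10, 0, 0, -1, 0, 0, 0],
    [10, 0, 0, -1, 0, 0, 0],
    [10, 0, 0, -1, 0, 0, 0],
    [10, 0, 0, -1, 0, 0, 0],
    [10, 0, 0, 0, 0, 0, 0],
  ],
)

```text
clock: 45.4
position: [0.4168, 0.4051, 0.2798]
tool_rot: [[0.97, 0.244, 0.003], [0.244, -0.97, 0.002], [0.004, -0.001, -1.0]]
force: [-0.6, -1.2, -2.7]
width: 0.196
finger_force: 58.9
```

```bash
python3 - <<'E'
from h import *
plan([.4190,.1255,.27]);im=shot('wrist','w12');P=pts(im);p=np.array(read_state()['position'])
m=(P[...,2]>p[2]+.018)&(P[...,2]<p[2]+.03)&(np.linalg.norm(P[...,:2]-p[:2],axis=-1)<.05);q=P[m]
if len(q): print(cv2.minAreaRect(q[:,:2].astype(np.float32)),np.percentile(q[:,2]-p[2],[5,50,95]))
E
```

```text
at [0.4168 0.4051 0.2798] q [ 0.58  0.41  1.49 -0.    1.23  1.9 ] shift [-2.64 10.87  0.37] turn [-0.01 -0.03 -0.01]
((0.4179302453994751, 0.4024733901023865), (0.06823785603046417, 0.04129967838525772), 33.6440544128418) [0.01922767 0.02146739 0.02650005]
```

Request:
step_arm(
  steps=[
    [10, -0.24, 1, 0, 0, 0, 0],
    [10, -0.24, 1, 0, 0, 0, 0],
    [10, -0.24, 1, 0, 0, 0, 0],
    [10, -0.24, 1, 0, 0, 0, 0],
    [10, -0.24, 1, 0, 0, 0, 0],
    [10, -0.24, 1, 0, 0, 0, 0],
    [10, -0.24, 1, 0, 0, 0, 0],
    [10, -0.24, 1, 0, 0, 0, 0],
    [10, -0.24, 1, 0, 0, 0, 0],
    [10, -0.24, 1, 0, 0, 0, 0],
    [10, -0.24, 0.87, 0, 0, 0, 0],
    [10, 0, 0, 1, 0, 0, 0],
    [10, 0, 0, 1, 0, 0, 0],
    [10, 0, 0, 1, 0, 0, 0],
    [10, 0, 0, 0.5, 0, 0, 0],
    [10, 0, 0, 0, 0, 0, 0],
    [10, 0, 0, 0, 0, 0, 0],
  ],
)

```text
clock: 47.58
position: [0.4188, 0.1251, 0.191]
tool_rot: [[0.97, 0.244, 0.001], [0.244, -0.97, 0.0], [0.001, 0.0, -1.0]]
force: [-0.8, 0.3, -1.6]
width: 0.193
finger_force: 58.9
```

```bash
python3 - <<'E'
from h import *
plan([.4192,.1253,.144],np.deg2rad(14.2))
E
```

```text
at [0.4188 0.1251 0.191 ] q [0.03 0.34 1.93 0.   0.87 1.36] shift [ 0.01 -0.    1.88] turn [ 0.   -0.01 -0.01]
```

Request:
step_arm(
  steps=[
    [10, 0.01, 0, 0.6, 0, 0, 0],
    [10, 0, 0, 0.4, 0, 0, 0],
    [10, 0, 0, 0.3, 0, 0, 0],
    [10, 0, 0, 0.2, 0, 0, 0],
    [10, 0, 0, 0.15, 0, 0, 0],
    [10, 0, 0, 0.1, 0, 0, 0],
    [10, 0, 0, 0, 0, 0, 0],
  ],
)

```text
clock: 48.45
position: [0.4186, 0.1251, 0.1467]
tool_rot: [[0.97, 0.244, -0.0], [0.244, -0.97, 0.0], [-0.0, -0.0, -1.0]]
force: [-0.1, -0.7, -3.0]
width: 0.194
finger_force: 59.0
```

Request:
step_arm(
  steps=[
    [10, 0, 0, 0.06, 0, 0, 0],
    [10, 0, 0, 0.04, 0, 0, 0],
    [10, 0, 0, 0, 0, 0, 0],
  ],
)

```text
clock: 48.82
position: [0.4188, 0.1251, 0.1461]
tool_rot: [[0.97, 0.244, 0.002], [0.244, -0.97, -0.0], [0.001, 0.0, -1.0]]
force: [-3.0, -0.6, 14.2]
width: 0.195
finger_force: 61.1
```

Request:
step_arm(
  steps=[
    [10, 0, 0, -0.05, 0, 0, 0],
    [40, 0, 0, 0, 0, 0, 0],
    [80, 0, 0, 0, 0, 0, 0],
    [80, 0, 0, 0, 0, 0, 0],
    [80, 0, 0, -1, 0, 0, 0],
    [80, 0, 0, -1, 0, 0, 0],
    [80, 0, 0, -1, 0, 0, 0],
    [80, 0, 0, -1, 0, 0, 0],
    [80, 0, 0, 0, 0, 0, 0],
  ],
)

```text
clock: 49.95
position: [0.4199, 0.1252, 0.2469]
tool_rot: [[0.97, 0.244, 0.004], [0.244, -0.97, 0.0], [0.004, 0.001, -1.0]]
force: [0.3, 0.5, 0.2]
width: 0.941
finger_force: 0.0
```

```bash
python3 - <<'E'
from h import *
im=shot('wrist','w13');P=pts(im);plan([*bx(0,.185),.235])
R=np.array([[np.cos(BY),np.sin(BY)],[-np.sin(BY),np.cos(BY)]]);b=(P[...,:2]-BC)@R.T
m=(abs(b[...,0])<.04)&(abs(b[...,1])<.02)&(P[...,2]>.157)&(P[...,2]<.175);q=P[m];print(cv2.minAreaRect(q[:,:2].astype(np.float32)),np.median(q[:,2]))
for x in(-.05,.05):
  for y in(-.06,.06):
    k=(abs(b[...,0]-x)<.01)&(abs(b[...,1]-y)<.01)&(P[...,2]<.16)&(P[...,2]>.1); print(x,y,k.sum(),np.median(P[...,2][k]) if k.any() else None)
for s in(1,-1):
    c=b[...,1]*s; m=(c>.095)&(c<.2)&(abs(b[...,0])<.03)&(P[...,2]>.09)&(P[...,2]<.155);print(s,c[m].max(),P[...,2][m][c[m].argmax()])
E
```

```text
at [0.4188 0.1251 0.2458] q [ 0.03  0.25  1.86 -0.    1.02  1.36] shift [-0.02 -7.48  0.43] turn [ 0.   -0.01 -0.01]
((0.41896578669548035, 0.12439453601837158), (0.06901407241821289, 0.01778457500040531), 14.664506912231445) 0.16589106259290765
-0.05 -0.06 504 0.13818611024852157
-0.05 0.06 497 0.1381682633855203
0.05 -0.06 674 0.13831746387934205
0.05 0.06 699 0.1383613451437199
1 0.15132901337317156 0.1475944574815957
-1 0.15392614328861604 0.14725284281787943
```

The lid is flush, with the plate at 138 mm at all four spots, the handle top at 166 mm and both clips still open. Next I push clip a shut from outside.

Request:
step_arm(
  steps=[
    [0, 0, -1, 0, 0, 0, 0],
    [0, 0, -1, 0, 0, 0, 0],
    [0, 0, -1, 0, 0, 0, 0],
    [0, 0, -1, 0, 0, 0, 0],
    [0, 0, -1, 0, 0, 0, 0],
    [0, 0, -1, 0, 0, 0, 0],
    [0, 0, -1, 0, 0, 0, 0],
    [0, 0, -0.5, 0, 0, 0, 0],
    [0, 0, 0, 1, 0, 0, 0],
    [0, 0, 0, 1, 0, 0, 0],
    [0, 0, 0, 1, 0, 0, 0],
    [0, 0, 0, 1, 0, 0, 0],
    [0, 0, 0, 0.5, 0, 0, 0],
    [0, 0, 0, 0, 0, 0, 0],
  ],
)

```text
clock: 51.75
position: [0.3724, 0.3064, 0.1321]
tool_rot: [[0.97, 0.243, -0.002], [0.243, -0.97, -0.001], [-0.003, 0.001, -1.0]]
force: [0.0, -0.3, 0.7]
width: -0.001
finger_force: 0.0
```

Request:
step_arm(
  steps=[
    [0, 0, 0.4, 0, 0, 0, 0],
    [0, 0, 0.4, 0, 0, 0, 0],
    [0, 0, 0.4, 0, 0, 0, 0],
    [0, 0, 0.4, 0, 0, 0, 0],
    [0, 0, 0.4, 0, 0, 0, 0],
    [0, 0, 0.3, 0, 0, 0, 0],
    [0, 0, 0, 0, 0, 0, 0],
    [0, 0, 0, 0, 0, 0, 0],
  ],
)

```text
clock: 52.75
position: [0.3869, 0.2508, 0.1328]
tool_rot: [[0.97, 0.243, -0.001], [0.243, -0.97, -0.0], [-0.001, 0.0, -1.0]]
force: [0.7, 0.2, -0.0]
width: -0.002
finger_force: 0.0
```

```bash
cat > chk.py <<'E'
from h import *
import sys
im=shot('wrist',sys.argv[1]);P=pts(im);p=np.array(read_state()['position'])
R=np.array([[np.cos(BY),np.sin(BY)],[-np.sin(BY),np.cos(BY)]]);b=(P[...,:2]-BC)@R.T
print('tcp box',(p[:2]-BC)@R.T)
for s in(1,-1):
    c=b[...,1]*s; m=(c>.076)&(c<.17)&(abs(b[...,0])<.019)&(P[...,2]>.141)&(P[...,2]<.178)
    if m.any(): print(s,m.sum(),np.percentile(c[m],[5,50,95]),P[...,2][m].max())
E
python3 chk.py w14
```

```text
tcp box [-7.95513709e-05  1.27898642e-01]
1 5231 [0.08115455 0.11756455 0.13832913] 0.17799913744860868
```

Request:
step_arm(
  steps=[
    [0, 0, -0.6, 0, 0, 0, 0],
    [0, 0, 0, -1, 0, 0, 0],
    [0, 0, 0, -1, 0, 0, 0],
    [0, 0, 0, -1, 0, 0, 0],
    [0, 0, 0, -1, 0, 0, 0],
    [0, 0, 0, -0.5, 0, 0, 0],
    [0, 0, 1, 0, 0, 0, 0],
    [0, 0, 1, 0, 0, 0, 0],
    [0, 0, 1, 0, 0, 0, 0],
    [0, 0, 1, 0, 0, 0, 0],
    [0, 0, 1, 0, 0, 0, 0],
    [0, 0, 1, 0, 0, 0, 0],
    [0, 0, 1, 0, 0, 0, 0],
    [0, 0, 1, 0, 0, 0, 0],
    [0, 0, 1, 0, 0, 0, 0],
    [0, 0, 1, 0, 0, 0, 0],
    [0, 0, 1, 0, 0, 0, 0],
    [0, 0, 1, 0, 0, 0, 0],
    [0, 0, 1, 0, 0, 0, 0],
    [0, 0, 0.1, 0, 0, 0, 0],
  ],
)

```text
clock: 55.3
position: [0.4635, -0.0526, 0.2451]
tool_rot: [[0.97, 0.242, -0.001], [0.242, -0.97, 0.0], [-0.0, -0.0, -1.0]]
force: [0.2, 0.4, 0.9]
width: -0.0
finger_force: 0.0
```

```bash
python3 chk.py w15; python3 -c "
from h import *
plan([*bx(0,-.185),.132])"
```

```text
tcp box [-0.00053971 -0.18448194]
-1 934 [0.12080409 0.14540776 0.15338166] 0.15100903398965984
at [ 0.463 -0.052  0.245] q [-0.35  0.3   1.8   0.    1.05  0.97] shift [0.03 0.02 4.52] turn [-0.01  0.01 -0.02]
```

Request:
step_arm(
  steps=[
    [0, 0, 0, 1, 0, 0, 0],
    [0, 0, 0, 1, 0, 0, 0],
    [0, 0, 0, 1, 0, 0, 0],
    [0, 0, 0, 1, 0, 0, 0],
    [0, 0, 0, 0.5, 0, 0, 0],
    [0, 0, 0, 0, 0, 0, 0],
    [0, 0, -0.4, 0, 0, 0, 0],
    [0, 0, -0.4, 0, 0, 0, 0],
    [0, 0, -0.4, 0, 0, 0, 0],
    [0, 0, -0.4, 0, 0, 0, 0],
    [0, 0, -0.4, 0, 0, 0, 0],
    [0, 0, -0.3, 0, 0, 0, 0],
    [0, 0, 0, 0, 0, 0, 0],
    [0, 0, 0.6, 0, 0, 0, 0],
    [0, 0, 0, -1, 0, 0, 0],
    [0, 0, 0, -1, 0, 0, 0],
    [0, 0, 0, -1, 0, 0, 0],
    [0, 0, 0, -1, 0, 0, 0],
    [0, 0, 0, -1, 0, 0, 0],
    [0, 0, 0, -1, 0, 0, 0],
  ],
)

```text
clock: 57.85
position: [0.4529, -0.0118, 0.2838]
tool_rot: [[0.97, 0.243, -0.0], [0.243, -0.97, -0.0], [-0.0, 0.0, -1.0]]
force: [0.9, 0.3, -0.0]
width: -0.006
finger_force: 0.0
```

Request:
step_arm(
  steps=[
    [0, 0, -1, -1, 0, 0, 0],
    [0, 0, -1, 0, 0, 0, 0],
    [0, 0, -1, 0, 0, 0, 0],
    [0, 0, -1, 0, 0, 0, 0],
    [0, 0, -1, 0, 0, 0, 0],
    [0, 0, -1, 0, 0, 0, 0],
    [0, 0, 0, 0, 0, 0, 0],
  ],
)

```text
clock: 58.72
position: [0.4161, 0.1349, 0.3079]
tool_rot: [[0.969, 0.245, -0.0], [0.245, -0.969, -0.0], [-0.0, 0.0, -1.0]]
force: [0.6, -1.0, 0.0]
width: 0.001
finger_force: 0.0
```

```bash
python3 chk.py w16
```

```text
tcp box [3.61708799e-05 7.53572794e-03]
1 1148 [0.07942972 0.09246447 0.09670998] 0.17459593521373584
-1 1150 [0.08188382 0.09495137 0.09890925] 0.17468744607733117
```

View pics/w16.png

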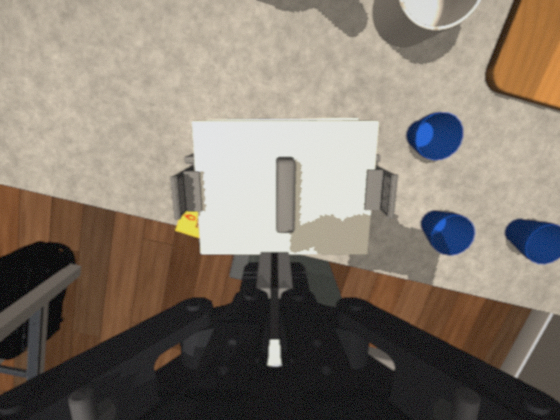

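Both clips are shut over the lid, with their hooks at (195,190) and (372,190) and tabs upright to 174 mm, and the arm touches nothing. I hand in.

```bash
python3 -c "
from workcell import *
print(hand_in())"
```

```text
the job is handed in; nothing more can be done
None
```

The job is handed in at about 59 s on the clock, no verdict returned: both silver moulds are nested in the box, the lid is flush with both clips shut, and I left the blue look-alikes and bystanders alone.

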